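# Strip the clamp off a bench shaker and put it away

## Robot

A 6-joint arm with a two-finger parallel gripper is mounted at the origin on the work surface. World frame = base frame: x ahead of the robot, y to its left, z up, the work surface at z = 0. Lengths are in m, angles in rad, forces in N, time in s.
With the tool pointing down it reaches from about 0.25 to 0.775 m from the base axis. Payload 4 kg.
Tool frame: the origin (TCP) lies at the very end of the fingers, on their centre line; the grasp point (between the pads) lies 19 mm behind it; z points along the fingers, y is the direction in which the jaws open and shut (so a half turn about z gives the same grasp; the last joint's range is limited). The gripper opens to 94 mm and grips with 3 to 60 N. Pads are 16 mm wide; open, the fingers measure 119 mm over their backs; the gripper's body (75 mm by 177 mm) begins 78 mm behind the grasp point.
Start: joints at [-1.436, 0.087, 1.371, -0, 1.684, -0.103], TCP at [0.13, -0.535, 0.206] pointing down, gripper open.
Joint ranges: [-3.1, 3.1], [-0.76, 2.03], [0.27, 2.55], [-1.08, 4.22], [0.17, 2.65], [-2.57, 2.57]. Speed limits (rad/s): [2.79, 2.79, 3.14, 3.14, 3.14, 3.14].

## Interface

Orientations are given as [roll, pitch, yaw] about the fixed x, y, z axes, in that order (R = Rz(yaw) Ry(pitch) Rx(roll)).
In Python, from bench import robot, snapshot, calibration gives the robot as it stands. The module is installed in compiled form; this text tells all that it offers.
- The arm moves only by the tool servo_tool, never from a script. Its argument "series" is text: rows parted by semicolons, each of 5 numbers parted by spaces: the closure, from -1 (fully open) to 1 (shut), then the shift along the tool's x, y, z in cm, then the turn about the tool's z in rad. A call has 1 to 20 rows; each row is the pose to reach, as a shift and turn from the pose commanded when the call began, along the tool's axes at that moment; what a row does not reach only later rows make up. A row lasts 1/12 s, in which the tool goes at most 41.7 mm and 7.16 degrees, less where a joint would pass 70% of its speed; a pose out of reach is approached as far as the arm can. A call with a gripper value outside its range is refused whole. The fingers move at their own pace and stop on an object; the grip force is fixed at half the most. Time passes only in rows, so rows that repeat a pose let the fingers close. It gives the time, the measured TCP pose, the force and the opening at its end, in the units of the state.
- robot.get_obs(): the state, without advancing time (a new reading comes with each control period).
- snapshot(name): name is "side" or "top"; returns (picture, depth): 480x640x3 uint8, red, green, blue; 480x640 float32, m along the optical axis (not along the pixel's ray), 0 where there is no reading.
- calibration(name): a dict with "fx", "fy", "cx", "cy" (pixels), "rvec" (rotation vector, rad) and "tvec" (3), from world to camera coordinates, as OpenCV has them. Camera axes: x right, y down, z forward; pixel columns grow to the right and rows downward; lengths in m; the calibration is good to about 2 mm. A picture is of the moment at which its call begins. calibration takes no time and is no camera call.
- robot.close_job(): hands the job in, once; it reports no verdict.
The state is a dict: "time": time; "joint_positions": joint angles; "qvel": joint speeds; "joint_torque": joint torques, N m; "tool_pos": TCP position; "ee_rot": TCP orientation; "wrist_force": force on the tool from outside, world axes, zero at the start; "wrist_torque": the same for the moment, N m; "width": finger opening in m.
Only numpy, scipy, OpenCV 4.12 (cv2) and the standard library are available. Lean on these libraries where they do the work, as an engineer would, in place of code of your own. Each camera call takes 0.05 s, during which the arm holds its last target. There are 200 camera calls.

## Task

Strip the clamp off the little bench shaker in order: turn the wing nut until its slot lines up with the crosspiece on top of the stud, lift it off and set it gently flat on the floor of the white tray, then do the same with the thick washer, beside the nut and not on it. Then lift the clamp bar off the stud, set it down gently on the strip in front of the low storage sleeve with its nose in the opening, let go, and then slide it fully home, flat, against the sleeve's back; leave the bottle, the beaker and the slide box where they stand.

Things in the scene. Friction and masses are not known exactly. Their poses are not given: they have to be found in the camera images.
- shaker: Fixed bench shaker: white housing, 250 x 200 mm platform covered in black rubber, with its top 85 mm above the bench. Origin on the bench under the axis of the upright stud at the platform's centre; the clamp bar lies along its x axis, z up. The dark steel stud is round, diameter 24 mm, up to 130 mm above the bench, then a neck of diameter 10, then a flat crosspiece.
- crosspiece (a point): Centre of the top of the stud's crosspiece, 147.5 mm above the bench; axes as the shaker's. The crosspiece is a flat block 24 mm long along the shaker's x axis, 8 wide (y), 7 high, seen from above inside the hub of the nut.
- cheek (a point): Top centre of one of four alike aluminium cheeks on the platform, 26 mm high like the bar, flanking both ends of the bar: they reach from 41 to 81 mm either side of the stud along the shaker's x, with their faces at 23 and 30 mm either side of the bar's centre line. So on the stud the bar can be gripped only near its middle.
- nut: Steel wing nut, 0.18 kg, origin at the centre of its underside, z up. Square hub 40 x 40 mm, 26 high, and two round ears along its x axis, 10 mm thick, 94 mm tip to tip, up to 32 mm high. The hub's plain flats (+y, -y, 40 mm apart) can be gripped from above. Starts 123 mm above the bench, turned 0.6 to 1.3 rad counter-clockwise from the shaker's x axis.
- slot (a point): Centre of the slot through the nut, 16 mm above its underside; 29 mm long along the nut's x (the line of the ears), 13 wide. The crosspiece holds the nut down until the nut's x is parallel to the shaker's x, within about 0.15 rad, either way round. It turns freely, no thread, then lifts straight up and is off the stud after 25 mm.
- washer: Thick white plastic washer, outer diameter 60 mm, hole 28, 12 high, 0.12 kg, on the stud between bar and nut, its underside 111 mm above the bench at the start; it overhangs the bar by 10 mm each side. Origin at the centre of its underside, z along its axis. Off the stud after a straight lift of 37 mm.
- bar: Aluminium clamp bar 170 mm long (x), 40 wide (y), 26 high (z), about 0.4 kg, two thin black rubber pads on top, a 28 mm hole through its middle for the stud. Origin at the centre of its underside, 85 mm above the bench at the start. Off the stud after a straight lift of 63 mm. The same both ways round.
- tray: Fixed open white tray, 200 mm (x) by 150 mm (y) outside, 18 high, walls and floor 4 mm thick. Origin on the bench under its centre.
- dock: Fixed grey storage sleeve for the bar: a tunnel with walls and roof, front open. Origin on the bench at the centre of the front, x pointing in, y across. Inside 48 mm wide, roof 37 to 41 mm above the bench, outside 56 wide. Fingers do not fit beside the bar in it, so a bar gripped at its middle goes in about 70 mm: put it down and take or push it by its tail.
- backstop (a point): Foot of the sleeve's back stop, 130 mm inside the front, on the floor strip: a plate 30 mm wide and 3 mm high (narrower than the bar) on which the bar slides, from the back stop out to 120 mm before the front. With the bar home its centre is 45 mm inside the front and 40 mm of its tail sticks out.
- bottle: Bystander: amber bottle, diameter 64, 150 mm high, standing beyond the work. Origin at the centre of its underside
- beaker: Bystander: white beaker, diameter 70, 90 mm high, standing beyond the work. Origin at the centre of its underside
- slidebox: Bystander: flat blue slide box, 80 x 110 x 35 mm, lying beyond the shaker and the sleeve. Origin at the centre of its underside
Things that resemble listed ones, but are neither listed nor needed, are in the scene too. Of the things like the bar, leave any that is turquoise; of the rest the larger one is meant. Several things have the shape of the nut; the one meant has the colours described above.

How it is judged:
On the way, in this order (a step that is already met when the one before it is completed fails the run):
1. the wing nut lies flat and released in the tray while the washer and the bar are still on the stud (x of nut in the frame of tray between -0.1 and 0.1 m and y of nut in the frame of tray between -0.075 and 0.075 m and z of nut in the frame of tray below 0.01 m and angle between nut's own z axis and vertical below 0.12 rad and linear speed of nut below 0.02 m/s and contact force between nut and the fingers below 0.1 N and horizontal distance between each of washer, bar and shaker below 0.012 m), for 0.2 s.
2. the washer lies flat and released in the tray while the bar is still on the stud (x of washer in the frame of tray between -0.1 and 0.1 m and y of washer in the frame of tray between -0.075 and 0.075 m and z of washer in the frame of tray below 0.01 m and angle between washer's own z axis and vertical below 0.12 rad and linear speed of washer below 0.02 m/s and contact force between washer and the fingers below 0.1 N and horizontal distance between bar and shaker below 0.012 m), for 0.2 s.
3. the bar is set down and released on the strip, in line with the sleeve, its nose in the opening (x of bar in the frame of dock between -0.088 and 0.025 m and y of bar in the frame of dock between -0.012 and 0.012 m and z of bar in the frame of dock below 0.009 m and angle between the x axis of bar and the x axis of dock, either way round below 0.12 rad and linear speed of bar below 0.02 m/s and contact force between bar and the fingers below 0.1 N), for 0.2 s.
4. the bar is fully home in the sleeve and released (x of bar in the frame of dock between 0.038 and 0.06 m and y of bar in the frame of dock between -0.012 and 0.012 m and z of bar in the frame of dock below 0.009 m and angle between the x axis of bar and the x axis of dock, either way round below 0.12 rad and linear speed of bar below 0.02 m/s and contact force between bar and the fingers below 0.1 N), for 0.2 s.
At the end, for the whole second after the job is handed in: Nut and washer lie flat on the tray floor (origins under 10 mm above the bench, tilt under 0.12 rad), centres within the tray; the bar lies flat in the sleeve, within 7 mm of the back stop, 12 mm of its centre line and 0.12 rad of its axis; all released and at rest (all of step 4 and x of nut in the frame of tray between -0.1 and 0.1 m and y of nut in the frame of tray between -0.075 and 0.075 m and z of each of nut, washer in the frame of tray below 0.01 m and angle between each of nut, washer's own z axis and vertical below 0.12 rad and linear speed of each of nut, washer below 0.02 m/s and contact force between each of nut, washer and the fingers below 0.1 N and x of washer in the frame of tray between -0.1 and 0.1 m and y of washer in the frame of tray between -0.075 and 0.075 m); the robot touches nothing.
It fails at once if the bottle is pushed more than 30 mm from its place or knocked over (distance of bottle from where it was at the start of the episode above 0.03 m or angle between bottle's own z axis and vertical above 0.5 rad).
It fails at once if the beaker is pushed more than 30 mm from its place or knocked over (distance of beaker from where it was at the start of the episode above 0.03 m or angle between beaker's own z axis and vertical above 0.5 rad).
It fails at once if the slidebox is pushed more than 30 mm from its place or knocked over (distance of slidebox from where it was at the start of the episode above 0.03 m or angle between slidebox's own z axis and vertical above 0.5 rad).
It fails at once if the nut or the washer is dropped: it moves at over 0.7 m/s (a fall of 25 mm) with no finger on it ((linear speed of nut above 0.7 m/s and contact force between nut and the fingers below 0.1 N) or (linear speed of washer above 0.7 m/s and contact force between washer and the fingers below 0.1 N)).
It fails at once if the bar is dropped: it moves at over 0.7 m/s (a fall of 25 mm) with no finger on it ((linear speed of bar above 0.7 m/s and contact force between bar and the fingers below 0.1 N)).
It also fails if it takes over 72 s, if anything falls off the work surface, if the arm or the gripper's body presses on something with over 40 N, if the wrist force passes 120 N, or if a joint passes its speed limit or range.

## Working session

There is one attempt and no reset: what is moved stays moved. The work goes in short steps, Python scripts to look and compute and a tool call to move; the robot and the scene stay as the last step left them, time stands still between calls to the robot, and variables do not carry over. Pictures are saved under pics/ and viewed, about 8 in all and at most 12, crops included, and the job is handed in when it is done.

Besides the shell and the picture viewer there is one more tool, called after "Emit:" as a command line: name --argument value ..., lists and objects as JSON in quotes. servo_tool: Moves the arm, as the interface text tells. Its arguments: {"type":"object","properties":{"series":{"type":"string"}},"required":["series"]}

```bash
mkdir -p pics; cat > h.py <<'E'
import numpy as np, cv2
from bench import robot, snapshot, calibration
def cam(n):
    c=calibration(n); K=np.array([[c['fx'],0,c['cx']],[0,c['fy'],c['cy']],[0,0,1.]])
    R=cv2.Rodrigues(np.array(c['rvec'],float))[0]; return K,R,np.array(c['tvec'],float).ravel()
def ray(n,uv,z):
    K,R,t=cam(n); C=-R.T@t
    uv=np.atleast_2d(np.array(uv,float)); d=np.c_[uv,np.ones(len(uv))]@np.linalg.inv(K).T@R
    return C+d*((z-C[2])/d[:,2])[:,None]
def pix(n,P):
    K,R,t=cam(n); q=(np.atleast_2d(P)@R.T+t)@K.T; return q[:,:2]/q[:,2:]
def cloud(n,D):
    K,R,t=cam(n); v,u=np.mgrid[:480,:640]; q=np.stack([(u-K[0,2])/K[0,0]*D,(v-K[1,2])/K[1,1]*D,D],-1)
    return (q-t)@R
def save(n,I): cv2.imwrite(f'pics/{n}.png',I[...,::-1])
E
python3 - <<'E'
from h import *
for n in ('top','side'):
    I,D=snapshot(n); np.savez(n+'0',I=I,D=D); save(n+'0',I)
    K,R,t=cam(n); print(n,-R.T@t,R[2],K[0,0])
E
```

```text
top [ 0.39597964 -0.01762493  1.1787675 ] [ 0.13079273  0.0118236  -0.99133923] 468.1268701305658
side [ 0.20645497 -0.89369856  0.73937075] [ 0.29604599  0.78074014 -0.55027413] 561.3503658826928
```

View pics/top0.png

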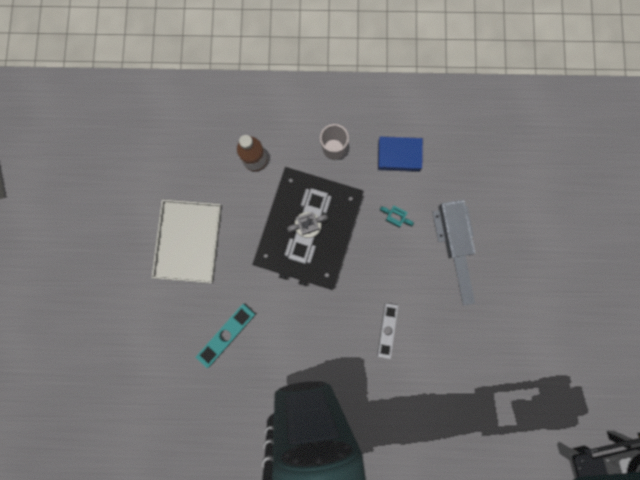

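View pics/side0.png

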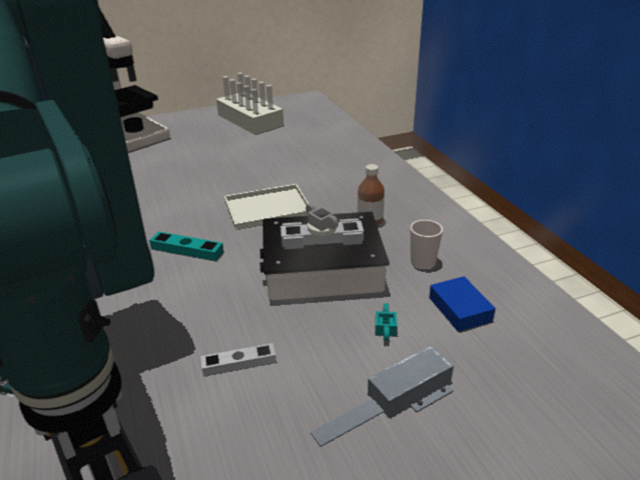

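Look-alikes for the nut are the grey nut on the stud at (308,223) and the turquoise nut at (397,215). For the bar they are the one under the nut at (308,225), the turquoise one at (226,335) and a smaller loose white one at (388,330). I choose the grey nut and the bar on the stud.

```bash
python3 - <<'E'
from h import *
z=np.load('top0.npz'); I,D=z['I'],z['D']; P=cloud('top',D)
hsv=cv2.cvtColor(I,cv2.COLOR_RGB2HSV)
def rect(m,name,zz=None,n='top'):
    m=m.astype(np.uint8); k,l,s,c=cv2.connectedComponentsWithStats(m); b=1+np.argmax(s[1:,4]); m=l==b
    v,u=np.nonzero(m); zm=np.median(P[m][:,2]); 
    W=ray(n,np.c_[u,v],zz if zz else zm)[:,:2]; r=cv2.minAreaRect(W.astype(np.float32)); print(name,s[b],'z',zm.round(4),'c',np.round(r[0],4),'size',np.round(r[1],4),'ang',r[2], 'cloud c',P[m].mean(0).round(4)); return m
u,v=np.meshgrid(range(640),range(480))
box=lambda a,b,c,d:(u>a)&(u<b)&(v>c)&(v<d)
Z=P[...,2]
rect(box(235,380,150,300)&(Z>.07)&(Z<.2),'platform all',.085)
rect(box(140,230,190,295)&(I.min(2)>130),'tray',.018)
rect(box(430,490,190,265)&(Z>.033)&(Z<.06),'roof')
m=box(440,490,258,315)&(Z>.0015)&(Z<.012); rect(m,'strip',.003)
print('nut z',np.percentile(Z[box(290,325,208,240)],[50,90,99]))
zz=np.load('side0.npz'); S=zz['I']
a=cv2.resize(I[175:305,240:375],(540,520),interpolation=cv2.INTER_CUBIC)
save('nut0',cv2.resize(I[195:255,275:340],(780,600)[:2],interpolation=cv2.INTER_CUBIC)[:, :400*2])
b=cv2.resize(S[190:270,270:380],(440,320),interpolation=cv2.INTER_CUBIC)
a=cv2.resize(I[190:270,265:350],(340,320),interpolation=cv2.INTER_CUBIC)
c=cv2.resize(I[190:315,420:490],(174,310),interpolation=cv2.INTER_CUBIC)
d=cv2.resize(S[340:450,300:470],(440,280),interpolation=cv2.INTER_CUBIC)
o=np.zeros((600,780,3),np.uint8); o[:320,:340]=a; o[:320,340:]=b; o[320:,:157]=cv2.resize(c,(157,280)); o[320:,340:]=d
save('crop0',o)
E
```

```text
platform all [ 252  167  111  123 8748] z 0.086 c [0.5653 0.0274] size [0.199  0.2495] ang 73.80027770996094 cloud c [0.5624 0.0273 0.0925]
tray [ 151  199   69   85 4743] z 0.0045 c [0.5357 0.3361] size [0.1532 0.2037] ang 86.64661407470703 cloud c [0.5353 0.3365 0.0085]
roof [ 441  200   34   58 1308] z 0.0414 c [ 0.5773 -0.3368] size [0.1362 0.059 ] ang 10.51567268371582 cloud c [ 0.5768 -0.3372  0.0413]
strip [448 259  34  56 619] z 0.0035 c [ 0.4429 -0.3697] size [0.1391 0.0775] ang 12.994324684143066 cloud c [ 0.4469 -0.3614  0.0039]
nut z [0.12275575 0.15094653 0.15698787]
```

View pics/crop0.png

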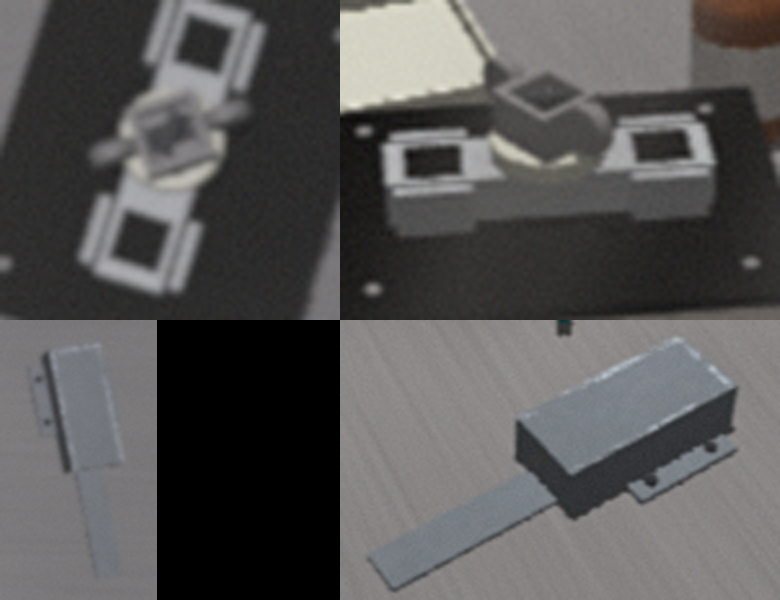

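```bash
python3 - <<'E'
from h import *
o=robot.get_obs(); print(o)
for n in ('top','side'):
    z=np.load(n+'0.npz'); I,D=z['I'],z['D']; P=cloud(n,D)
    m=(P[...,2]>.128)&(P[...,2]<.17)&(np.hypot(P[...,0]-.565,P[...,1]-.027)<.07)
    Q=P[m]; c=Q[:,:2].mean(0); w,V=np.linalg.eigh(np.cov(Q[:,:2].T)); print(n,m.sum(),c,np.sqrt(w),np.degrees(np.arctan2(V[1,1],V[0,1])),cv2.minAreaRect(Q[:,:2].astype(np.float32)))
    m=(P[...,2]>.105)&(P[...,2]<.116)&(np.hypot(P[...,0]-.565,P[...,1]-.027)<.11)
    Q=P[m]; c=Q[:,:2].mean(0); print('bar',m.sum(),c,cv2.minAreaRect(Q[:,:2].astype(np.float32)))
I=np.load('top0.npz')['I']; S=np.load('side0.npz')['I']
a=np.hstack([cv2.resize(I[203:245,286:328],(390,390),interpolation=cv2.INTER_CUBIC),cv2.resize(S[197:247,295:345],(390,390),interpolation=cv2.INTER_CUBIC)])
save('nut1',np.clip(a.astype(float)*1.5,0,255).astype(np.uint8))
E
```

```text
{'time': 0.1, 'joint_positions': array([-1.43610307e+00,  8.78723408e-02,  1.37208044e+00,  1.36549718e-05,
        1.68355386e+00, -1.03130463e-01]), 'qvel': array([ 5.32652313e-05, -1.17680610e-03, -2.91833424e-03,  3.24994032e-04,
       -1.73552723e-03, -5.98100411e-04]), 'joint_torque': array([ 1.16646297e-03, -3.41250336e+01, -3.03304338e+01,  7.17667001e-02,
        3.04242200e-02, -9.84338226e-05]), 'tool_pos': array([ 0.12949362, -0.53405263,  0.20443748]), 'ee_rot': array([-3.13969023e+00, -2.10540426e-04,  2.37825044e-01]), 'wrist_force': array([-0.41044568,  0.4265118 , -0.11072646]), 'wrist_torque': array([-0.00824921, -0.01356038, -0.06624989]), 'width': 0.09392471900190827}
top 459 [0.56464883 0.02782528] [0.01073924 0.02056214] 109.6919081348978 ((0.5650341510772705, 0.02770603820681572), (0.08178172260522842, 0.05116358771920204), 80.94123077392578)
bar 1070 [0.56379367 0.02810009] ((0.5656896233558655, 0.02791048400104046), (0.06058220565319061, 0.17002083361148834), 73.903076171875)
side 567 [0.56194736 0.02098178] [0.01137399 0.02305061] 109.48721529538015 ((0.5646238923072815, 0.026539187878370285), (0.04455535113811493, 0.09326354414224625), 16.438034057617188)
bar 955 [0.5620659  0.02263428] ((0.5649429559707642, 0.027649104595184326), (0.06658091396093369, 0.1704450249671936), 73.3927993774414)
```

View pics/nut1.png

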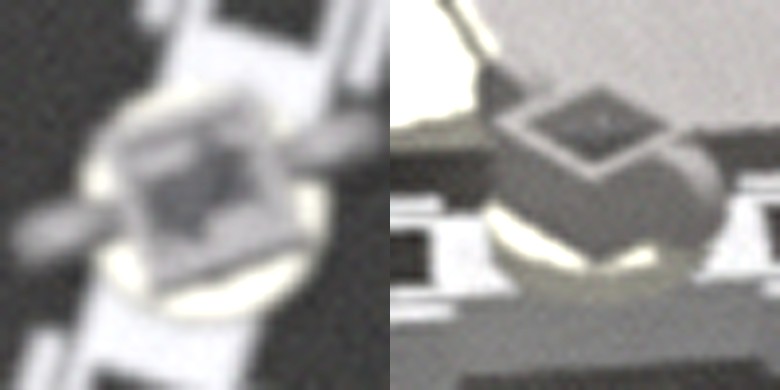

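The crops show the chosen nut on the washer on the stud, with its ears at about 109° in the world, while the bar lies at -16.3°. So the nut has to turn about +55° (counter-clockwise). The dock opens towards the robot at about 10.5°, and the tray is to the left.

```bash
cat > go.py <<'E'
import sys
from h import *
from scipy.spatial.transform import Rotation as Ro
x,y,z,yd=map(float,sys.argv[1:5]); o=robot.get_obs()
R=Ro.from_euler('xyz',o['ee_rot']).as_matrix(); 
d=R.T@(np.array([x,y,z])-o['tool_pos'])*100
yaw=o['ee_rot'][2]; dy=(np.radians(yd)-yaw+np.pi)%(2*np.pi)-np.pi
print('t',round(o['time'],2),'pos',o['tool_pos'].round(4),'rpy',o['ee_rot'].round(3),'F',o['wrist_force'].round(1),'w',round(o['width'],4),'q',o['joint_positions'].round(2))
print('shift cm',d.round(2),'turn',round(-dy,3))
E
python3 go.py .565 .0275 .200 108.5; python3 - <<'E'
from h import *
z=np.load('top0.npz'); I,D=z['I'],z['D']; P=cloud('top',D); u,v=np.meshgrid(range(640),range(480))
# front edge of roof and strip
m=(u>430)&(u<490)&(v>190)&(v<270)&(P[...,2]>.036)&(P[...,2]<.06)
r=cv2.minAreaRect(P[m][:,:2].astype(np.float32)); print(cv2.boxPoints(r).round(4).tolist(),np.percentile(P[m][:,2],[5,50,95]))
for p in [(463,257),(467,302)]: print(ray('top',p,.003).round(4))
for p in [(253,155),(335,140)]: print(P[p[1],p[0]].round(3))
E
```

```text
t 0.1 pos [ 0.1295 -0.5341  0.2044] rpy [-3.14  -0.     0.238] F [-0.4  0.4 -0.1] w 0.0939 q [-1.44  0.09  1.37  0.    1.68 -0.1 ]
shift cm [ 55.55 -44.31   0.54] turn -1.656
[[0.5054000020027161, -0.321399986743927], [0.5156999826431274, -0.3785000145435333], [0.6496999859809875, -0.35440000891685486], [0.6394000053405762, -0.2973000109195709]] [0.03800515 0.04146261 0.04495627]
[[ 0.5095 -0.3615  0.003 ]]
[[ 0.3976 -0.3695  0.003 ]]
[0.731 0.161 0.106]
[ 0.808 -0.034  0.004]
```

Emit:
servo_tool --series "-1 55.5 -44.3 0 -1.656;-1 55.5 -44.3 0 -1.656;-1 55.5 -44.3 0 -1.656;-1 55.5 -44.3 0 -1.656;-1 55.5 -44.3 0 -1.656;-1 55.5 -44.3 0 -1.656;-1 55.5 -44.3 0 -1.656;-1 55.5 -44.3 0 -1.656;-1 55.5 -44.3 0 -1.656;-1 55.5 -44.3 0 -1.656;-1 55.5 -44.3 0 -1.656;-1 55.5 -44.3 0 -1.656;-1 55.5 -44.3 0 -1.656;-1 55.5 -44.3 0 -1.656;-1 55.5 -44.3 0 -1.656;-1 55.5 -44.3 0 -1.656;-1 55.5 -44.3 0 -1.656;-1 55.5 -44.3 0 -1.656;-1 55.5 -44.3 0 -1.656;-1 55.5 -44.3 0 -1.656"

```text
time: 1.77
tool_pos: [0.564, 0.0264, 0.2047]
ee_rot: [-3.14, 0.0, 1.894]
wrist_force: [-0.4, -0.5, 0.1]
width: 0.0938
```

```bash
python3 go.py .565 .0275 .127 108.5; python3 - <<'E'
from h import *
S,D=snapshot('side'); I,_=snapshot('top')
save('c1',np.hstack([cv2.resize(S[120:320,220:420],(400,400)),cv2.resize(I[150:300,230:380],(400,400))]))
o=robot.get_obs(); print(pix('side',o['tool_pos']),pix('top',o['tool_pos']))
E
```

```text
t 1.77 pos [0.564  0.0264 0.2047] rpy [-3.14   0.     1.894] F [-0.4 -0.5  0.1] w 0.0938 q [-0.05  0.12  1.33 -0.    1.69 -0.38]
shift cm [0.07 0.14 7.77] turn 0.001
[[321.04226478 188.6930589 ]] [[306.4812424  218.74061801]]
```

View pics/c1.png

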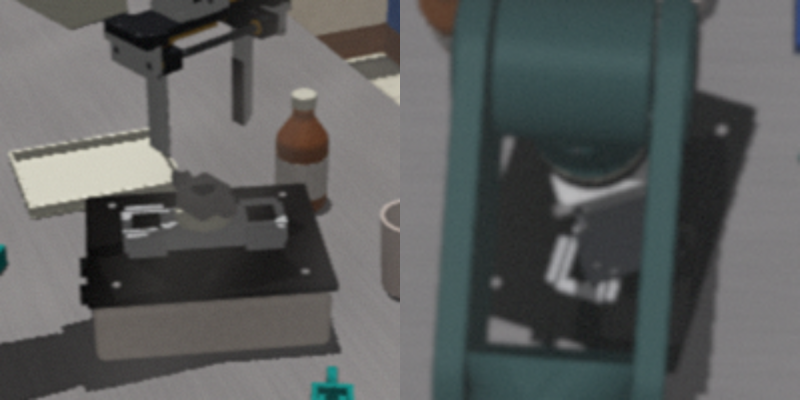

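The side view shows the fingers around the nut: finger ends at about (300,195) and (340,180), with the nut at (322,215) between them. I descend, close, then turn.

Emit:
servo_tool --series "-1 0.05 0.1 4 0;-1 0.05 0.1 6.5 0;-1 0.05 0.1 7.7 0;-1 0.05 0.1 7.7 0;-1 0.05 0.1 7.7 0;1 0.05 0.1 7.7 0;1 0.05 0.1 7.7 0;1 0.05 0.1 7.7 0;1 0.05 0.1 7.7 0;1 0.05 0.1 7.7 0;1 0.05 0.1 7.7 0;1 0.05 0.1 7.7 0"

```text
time: 2.87
tool_pos: [0.5654, 0.0276, 0.1286]
ee_rot: [3.141, 0.0, 1.894]
wrist_force: [-0.2, 0.5, 0.0]
width: 0.0507
```

```bash
python3 go.py .565 .0275 .127 163.7
```

```text
t 2.87 pos [0.5654 0.0276 0.1286] rpy [3.141 0.    1.894] F [-0.2  0.5  0. ] w 0.0507 q [-0.05  0.15  1.45 -0.    1.54 -0.37]
shift cm [ 0.01 -0.04  0.16] turn -0.963
```

Emit:
servo_tool --series "1 0 0 0.1 0;1 0 0 0.1 0;1 0 0 0.1 0;1 0 0 0.1 0;1 0 0 0.1 0;1 0 0 0.1 0"

```text
time: 3.37
tool_pos: [0.5651, 0.0275, 0.1272]
ee_rot: [-3.141, -0.0, 1.894]
wrist_force: [-0.6, 0.3, -0.1]
width: 0.0396
```

Gripped at 39.6 mm. Now I turn the nut +55°, then lift 1 cm as a test.

Emit:
servo_tool --series "1 0 0 0 -0.1;1 0 0 0 -0.2;1 0 0 0 -0.3;1 0 0 0 -0.4;1 0 0 0 -0.5;1 0 0 0 -0.6;1 0 0 0 -0.7;1 0 0 0 -0.8;1 0 0 0 -0.9;1 0 0 0 -0.963;1 0 0 0 -0.963;1 0 0 0 -0.963;1 0 0 0 -0.963;1 0 0 -0.3 -0.963;1 0 0 -0.6 -0.963;1 0 0 -0.6 -0.963"

```text
time: 4.7
tool_pos: [0.5658, 0.0275, 0.1343]
ee_rot: [3.141, 0.001, 2.856]
wrist_force: [0.8, -0.5, -1.4]
width: 0.0396
```

Emit:
servo_tool --series "1 0 0 -0.8 0;1 0 0 -1.6 0;1 0 0 -2.4 0;1 0 0 -4.4 0;1 0 0 -6 0;1 0 0 -6 0"

```text
time: 5.2
tool_pos: [0.5677, 0.0274, 0.1989]
ee_rot: [3.14, 0.009, 2.857]
wrist_force: [-0.2, 0.5, -1.5]
width: 0.0396
```

```bash
python3 - <<'E'
import numpy as np
a=np.radians(-3.4);R=np.array([[np.cos(a),-np.sin(a)],[np.sin(a),np.cos(a)]])
for p in [(-.04,.02),(.055,0)]: print(np.array([.5357,.3361])+R@p)
E
python3 go.py .497 .358 .2 176.6
python3 - <<'E'
from h import *
S,D=snapshot('side'); save('c2',cv2.resize(S[100:320,180:420],(480,440)))
E
```

```text
[0.49695653 0.35843705]
[0.59060319 0.33283815]
t 5.2 pos [0.5677 0.0274 0.1989] rpy [3.14  0.009 2.857] F [-0.2  0.5 -1.5] w 0.0396 q [-0.05  0.12  1.35 -0.    1.66 -1.34]
shift cm [16.07 29.74 -0.2 ] turn -0.225
```

View pics/c2.png

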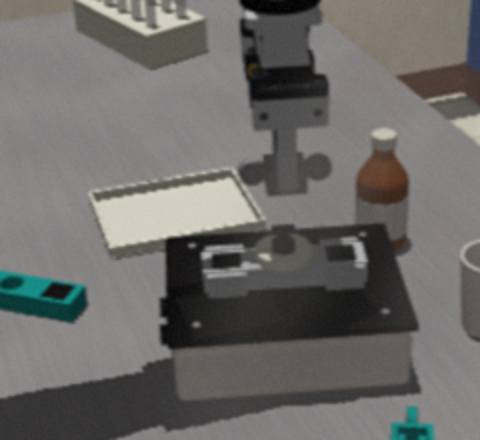

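The nut hangs off the stud, gripped level, and the washer and bar stay on the stud. Next is the tray.

Emit:
servo_tool --series "1 4 7.4 0 -0.1;1 8 14.9 0 -0.225;1 12 22.3 0 -0.225;1 16 29.7 0 -0.225;1 16 29.7 0 -0.225;1 16 29.7 0 -0.225;1 16 29.7 0 -0.225;1 16 29.7 0 -0.225;1 16 29.7 0 -0.225;1 16 29.7 0 -0.225;1 16 29.7 0 -0.225;1 16 29.7 0 -0.225;1 16 29.7 0 -0.225;1 16 29.7 0 -0.225"

```text
time: 6.42
tool_pos: [0.4959, 0.356, 0.1935]
ee_rot: [-3.141, 0.0, 3.079]
wrist_force: [0.4, -0.5, -1.1]
width: 0.0397
```

```bash
python3 go.py .497 .358 .0095 176.6
python3 - <<'E'
from h import *
I,D=snapshot('side'); P=cloud('side',D)
u,v=np.meshgrid(range(640),range(480))
m=((u>220)&(u<315)&(v>180)&(v<230)&(P[...,2]<.007)&(I.min(2)>120)); print('tray floor z',np.percentile(P[m][:,2],[10,50,90]))
m=(np.hypot(P[...,0]-.497,P[...,1]-.358)<.06)&(P[...,2]>.15)&(P[...,2]<.26)
Q=P[m]; print('nut low z',np.percentile(Q[:,2],[0,1,5]))
E
```

```text
t 6.42 pos [0.4959 0.356  0.1935] rpy [-3.141  0.     3.079] F [ 0.4 -0.5 -1.1] w 0.0397 q [ 0.53  0.22  1.24 -0.    1.68 -0.98]
shift cm [-0.09  0.21 18.4 ] turn -0.003
tray floor z [-0.00122421  0.00191032  0.00526419]
nut low z [0.18865582 0.18968137 0.19463312]
```

Emit:
servo_tool --series "1 0 0.1 4 0;1 0 0.1 8 0;1 0 0.1 12 0;1 0 0.1 15 0;1 0 0.1 17 0;1 0 0.1 17.5 0;1 0 0.1 17.9 0;1 0 0.1 18.2 0;1 0 0.1 18.4 0;1 0 0.1 18.4 0;1 0 0.1 18.4 0"

```text
time: 7.38
tool_pos: [0.4963, 0.359, 0.0112]
ee_rot: [3.14, 0.002, 3.082]
wrist_force: [0.3, -0.1, -1.9]
width: 0.0401
```

Emit:
servo_tool --series "1 0 0 0.1 0;1 0 0 0.2 0;1 0 0 0.2 0;1 0 0 0.2 0"

```text
time: 7.72
tool_pos: [0.4959, 0.3589, 0.0083]
ee_rot: [3.141, 0.001, 3.082]
wrist_force: [0.6, 0.6, 0.8]
width: 0.0394
```

Emit:
servo_tool --series "-0.15 0 0 0 0;-0.15 0 0 0 0;-0.15 0 0 0 0;-0.15 0 0 0 0;-0.15 0 0 0 0;-0.15 0 0 0 0;-0.15 0 0 -0.5 0;-0.15 0 0 -3 0;-0.15 0 0 -7 0;-1 0 0 -11 0;-1 0 0 -15 0;-1 0 0 -19 0;-1 0 0 -19 0;-1 0 0 -19 0;-1 0 0 -19 0;-1 0 0 -19 0"

```text
time: 9.05
tool_pos: [0.4944, 0.3579, 0.1951]
ee_rot: [-3.139, -0.003, 3.082]
wrist_force: [0.5, -0.1, -0.8]
width: 0.0936
```

```bash
python3 go.py .5653 .0275 .2 163.7
python3 - <<'E'
from h import *
S,D=snapshot('side'); P=cloud('side',D); save('c3',cv2.resize(S[110:310,190:420],(690,600)))
c=np.array([.5653,.0275])
m=(np.hypot(*(P[...,:2]-c).transpose(2,0,1))<.036)&(P[...,2]>.115)&(P[...,2]<.130)&(S.min(2)>120); Q=P[m]
print(m.sum(),Q.min(0),Q.max(0),np.median(Q[:,2]))
E
```

```text
t 9.05 pos [0.4944 0.3579 0.1951] rpy [-3.139e+00 -3.000e-03  3.082e+00] F [ 0.5 -0.1 -0.8] w 0.0936 q [ 0.53  0.23  1.23 -0.    1.69 -0.98]
shift cm [ -9.05 -32.56  -0.45] turn 0.225
222 [ 0.53547637 -0.00276253  0.11787668] [0.59176131 0.05666698 0.12559645] 0.1227219969584567
```

View pics/c3.png

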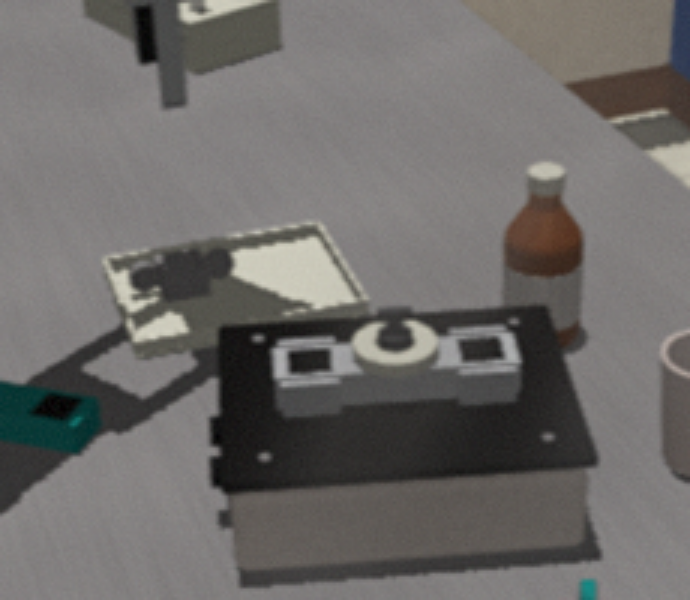

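The nut lies flat in the tray's left part, at about (185,270) in the crop, and the washer and bar are still on the stud. Now I go to the washer.

Emit:
servo_tool --series "-1 -2.3 -8.1 -0.4 0.1;-1 -4.5 -16.3 -0.4 0.225;-1 -6.8 -24.4 -0.4 0.225;-1 -9.05 -32.6 -0.4 0.225;-1 -9.05 -32.6 -0.4 0.225;-1 -9.05 -32.6 -0.4 0.225;-1 -9.05 -32.6 -0.4 0.225;-1 -9.05 -32.6 -0.4 0.225;-1 -9.05 -32.6 -0.4 0.225;-1 -9.05 -32.6 -0.4 0.225;-1 -9.05 -32.6 -0.4 0.225;-1 -9.05 -32.6 -0.4 0.225;-1 -9.05 -32.6 -0.4 0.225;-1 -9.05 -32.6 -0.4 0.225"

```text
time: 10.27
tool_pos: [0.5659, 0.0294, 0.2014]
ee_rot: [3.142, -0.0, 2.859]
wrist_force: [0.3, -0.6, 0.0]
width: 0.0943
```

```bash
python3 go.py .5653 .0275 .1125 163.7
```

```text
t 10.27 pos [0.5659 0.0294 0.2014] rpy [ 3.142 -0.     2.859] F [ 0.3 -0.6  0. ] w 0.0943 q [-0.05  0.13  1.34  0.    1.68 -1.34]
shift cm [ 0.   -0.2   8.89] turn 0.002
```

Emit:
servo_tool --series "-1 0 -0.15 3 0;-1 0 -0.15 6 0;-1 0 -0.15 8.2 0;-1 0 -0.15 8.9 0;-1 0 -0.15 8.9 0;-1 0 -0.15 8.9 0;-1 0 -0.15 8.9 0"

```text
time: 10.85
tool_pos: [0.5671, 0.0266, 0.1147]
ee_rot: [3.141, 0.004, 2.857]
wrist_force: [0.4, 0.3, 0.1]
width: 0.0941
```

```bash
python3 go.py .5653 .0275 .1125 163.7
```

```text
t 10.85 pos [0.5671 0.0266 0.1147] rpy [3.141 0.004 2.857] F [0.4 0.3 0.1] w 0.0941 q [-0.05  0.16  1.47 -0.    1.51 -1.34]
shift cm [0.2  0.04 0.22] turn 0.0
```

Emit:
servo_tool --series "-1 0.1 0 0.15 0;-1 0.1 0 0.15 0;1 0.1 0 0.15 0;1 0.1 0 0.15 0;1 0.1 0 0.15 0;1 0.1 0 0.15 0;1 0.1 0 0.15 0;1 0.1 0 0.15 0;1 0.1 0 0.15 0;1 0.1 0 0.15 0;1 0.1 0 0.15 0;1 0.1 0 0.15 0;1 0.1 0 0.15 0"

```text
time: 11.93
tool_pos: [0.5648, 0.0266, 0.111]
ee_rot: [-3.142, 0.0, 2.857]
wrist_force: [0.5, -0.2, 0.3]
width: 0.0595
```

Emit:
servo_tool --series "1 0 0 -1 0;1 0 0 -2 0;1 0 0 -3 0;1 0 0 -4 0;1 0 0 -6 0;1 0 0 -9 0;1 0 0 -9 0;1 0 0 -9 0"

```text
time: 12.6
tool_pos: [0.5663, 0.0265, 0.2045]
ee_rot: [3.14, 0.006, 2.857]
wrist_force: [0.6, 0.1, -1.0]
width: 0.0596
```

```bash
python3 go.py .5906 .333 .2 176.6
```

```text
t 12.6 pos [0.5663 0.0265 0.2045] rpy [3.14  0.006 2.857] F [ 0.6  0.1 -1. ] w 0.0596 q [-0.05  0.12  1.34 -0.    1.68 -1.34]
shift cm [ 6.29 30.1   0.45] turn -0.225
```

Emit:
servo_tool --series "1 1.6 7.5 0 -0.1;1 3.2 15 0 -0.225;1 4.7 22.5 0 -0.225;1 6.3 30.1 0 -0.225;1 6.3 30.1 0 -0.225;1 6.3 30.1 0 -0.225;1 6.3 30.1 0 -0.225;1 6.3 30.1 0 -0.225;1 6.3 30.1 0 -0.225;1 6.3 30.1 0 -0.225;1 6.3 30.1 0 -0.225;1 6.3 30.1 0 -0.225;1 6.3 30.1 0 -0.225"

```text
time: 13.68
tool_pos: [0.5892, 0.3315, 0.2011]
ee_rot: [-3.141, 0.0, 3.08]
wrist_force: [-0.3, -0.3, -0.7]
width: 0.0595
```

```bash
python3 go.py .5906 .333 .008 176.6
```

```text
t 13.68 pos [0.5892 0.3315 0.2011] rpy [-3.141  0.     3.08 ] F [-0.3 -0.3 -0.7] w 0.0595 q [ 0.43  0.37  1.03 -0.    1.73 -1.08]
shift cm [-0.13  0.17 19.31] turn -0.003
```

Emit:
servo_tool --series "1 -0.1 0.1 4 0;1 -0.1 0.1 8 0;1 -0.1 0.1 12 0;1 -0.1 0.1 15.5 0;1 -0.1 0.1 17.8 0;1 -0.1 0.1 18.4 0;1 -0.1 0.1 18.8 0;1 -0.1 0.1 19.1 0;1 -0.1 0.1 19.1 0;1 -0.1 0.1 19.1 0;1 -0.1 0.1 19.1 0"

```text
time: 14.6
tool_pos: [0.5914, 0.3346, 0.0124]
ee_rot: [3.14, 0.004, 3.082]
wrist_force: [0.1, 0.2, -0.8]
width: 0.0597
```

Emit:
servo_tool --series "1 0 0 0.2 0;1 0 0 0.3 0;1 0 0 0.4 0;1 0 0 0.4 0;1 0 0 0.4 0"

```text
time: 15.02
tool_pos: [0.5898, 0.334, 0.0057]
ee_rot: [-3.141, -0.0, 3.082]
wrist_force: [0.1, -0.1, -1.4]
width: 0.0596
```

Emit:
servo_tool --series "-0.6 0 0 0 0;-0.6 0 0 0 0;-0.6 0 0 0 0;-0.6 0 0 0 0;-0.6 0 0 0 0;-0.6 0 0 0 0;-0.6 0 0 -1 0;-0.6 0 0 -4 0;-1 0 0 -8 0;-1 0 0 -12 0;-1 0 0 -16 0;-1 0 0 -20 0;-1 0 0 -20 0;-1 0 0 -20 0;-1 0 0 -20 0"

```text
time: 16.27
tool_pos: [0.5898, 0.334, 0.2061]
ee_rot: [3.142, 0.0, 3.082]
wrist_force: [-0.5, 0.1, -0.9]
width: 0.0938
```

```bash
python3 go.py .565 .0275 .2 -16.3
python3 - <<'E'
from h import *
S,D=snapshot('side'); P=cloud('side',D); save('c4',np.hstack([cv2.resize(S[150:280,210:350],(400,372)),cv2.resize(S[180:290,250:400],(400,372))]))
E
```

```text
t 16.27 pos [0.5898 0.334  0.2061] rpy [3.142 0.    3.082] F [-0.5  0.1 -0.9] w 0.0938 q [ 0.43  0.38  1.02 -0.    1.74 -1.08]
shift cm [  0.65 -30.74   0.61] turn -2.917
```

View pics/c4.png

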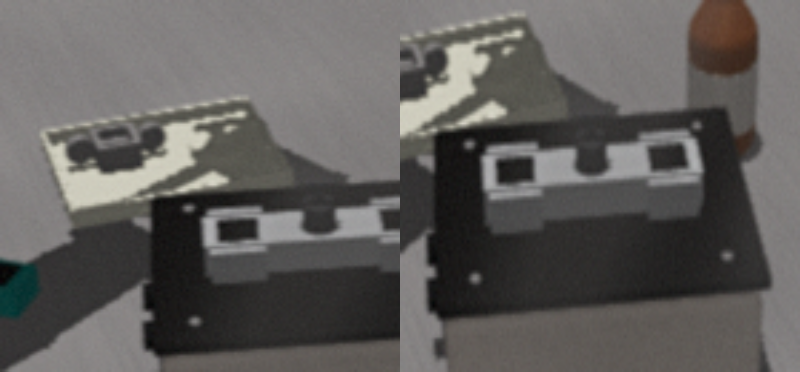

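Emit:
servo_tool --series "-1 0.1 -4 0.4 0.12;-1 0.3 -8 0.4 0.24;-1 0.4 -12 0.4 0.36;-1 0.5 -16 0.4 0.48;-1 0.6 -20 0.4 0.6;-1 0.65 -24 0.4 0.72;-1 0.65 -28 0.4 0.84;-1 0.65 -30.7 0.4 0.96;-1 0.65 -30.7 0.4 1.08;-1 0.65 -30.7 0.4 1.2;-1 0.65 -30.7 0.4 1.32;-1 0.65 -30.7 0.4 1.44;-1 0.65 -30.7 0.4 1.56;-1 0.65 -30.7 0.4 1.68;-1 0.65 -30.7 0.4 1.68;-1 0.65 -30.7 0.4 1.68"

```text
time: 17.65
tool_pos: [0.5641, 0.028, 0.1997]
ee_rot: [-3.137, 0.001, 1.405]
wrist_force: [-0.1, -0.4, 0.2]
width: 0.0941
```

```bash
python3 go.py .5653 .0275 .2 -16.3
python3 - <<'E'
from h import *
T,D=snapshot('top'); P=cloud('top',D)
m=(np.hypot(P[...,0]-.5906,P[...,1]-.333)<.045); Q=P[m]
print(m.sum(),np.histogram(Q[:,2],bins=np.arange(-.002,.03,.004)))
h=Q[(Q[:,2]>.011)]; print(h.mean(0), cv2.minEnclosingCircle(h[:,:2].astype(np.float32)))
A=np.c_[h[:,:2]-h[:,:2].mean(0),np.ones(len(h))]; print('tilt',np.linalg.lstsq(A,h[:,2],rcond=None)[0])
# dock centre line: roof & strip
S,D=snapshot('side'); Ps=cloud('side',D)
for n,P in (('top',P),('side',Ps)):
  a=np.radians(10.5); e=np.array([np.cos(a),np.sin(a)]); f=np.array([-e[1],e[0]]); q=P[...,:2]-np.array([.5105,-.350])
  X=q@e;Y=q@f
  m=(abs(Y)<.05)&(X>-.03)&(X<.16)&(P[...,2]>.036)&(P[...,2]<.055)
  r=cv2.minAreaRect(P[m][:,:2].astype(np.float32)); b=cv2.boxPoints(r); print(n,'roof',r, b.round(4).tolist())
  m=(abs(Y)<.05)&(X>-.14)&(X<-.01)&(P[...,2]>.0022)&(P[...,2]<.008); k=m
  for x0 in np.arange(-.12,0,.02):
    mm=k&(X>x0)&(X<x0+.02); print(round(x0+.01,2),mm.sum(),np.percentile(Y[mm],[5,50,95]).round(4) if mm.sum() else '')
E
```

```text
t 17.65 pos [0.5641 0.028  0.1997] rpy [-3.137e+00  1.000e-03  1.405e+00] F [-0.1 -0.4  0.2] w 0.0941 q [-0.05  0.12  1.34 -0.    1.68  0.12]
shift cm [-0.03  0.13 -0.04] turn 1.689
971 (array([ 76, 375, 142,  73, 225,  80,   0]), array([-0.002,  0.002,  0.006,  0.01 ,  0.014,  0.018,  0.022,  0.026]))
[0.59245649 0.33334213 0.0162237 ] ((0.5981506109237671, 0.33303073048591614), 0.03762992098927498)
tilt [0.01058668 0.0019723  0.0162237 ]
top roof ((0.5777784585952759, -0.33808591961860657), (0.1362190544605255, 0.05864325538277626), 10.14183521270752) [[0.5055999755859375, -0.32120001316070557], [0.5159000158309937, -0.3788999915122986], [0.6499999761581421, -0.35499998927116394], [0.6396999955177307, -0.2971999943256378]]
-0.11 111 [-0.0421 -0.0018  0.0383]
-0.09 107 [-0.0381 -0.0014  0.0397]
-0.07 105 [-0.0396 -0.0015  0.042 ]
-0.05 115 [-0.0396  0.002   0.0428]
-0.03 115 [-0.0403 -0.0012  0.0407]
-0.01 61 [-0.042   0.0007  0.0392]
side roof ((0.5762028098106384, -0.3380008935928345), (0.1386640965938568, 0.05925795063376427), 10.466336250305176) [[0.5026000142097473, -0.3215000033378601], [0.5134000182151794, -0.3797000050544739], [0.6498000025749207, -0.3544999957084656], [0.6389999985694885, -0.2962999939918518]]
-0.11 160 [-0.0146 -0.0009  0.0149]
-0.09 139 [-0.0151 -0.0006  0.0135]
-0.07 128 [-0.0149  0.0018  0.0144]
-0.05 123 [-0.0155 -0.002   0.0133]
-0.03 128 [-0.0148 -0.0001  0.0155]
-0.01 65 [-0.0151  0.      0.0138]
```

Washer is flat in the tray: top at 16 mm, tilt about 0.01. Dock front centre is (0.510,-0.350) at 10.4°. I turn and descend onto the bar.

Emit:
servo_tool --series "-1 0 0 0 0.12;-1 0 0 0 0.24;-1 0 0 0 0.36;-1 0 0 0 0.48;-1 0 0 0 0.6;-1 0 0 0 0.72;-1 0 0 0 0.84;-1 0 0 0 0.96;-1 0 0 0 1.08;-1 0 0 0 1.2;-1 0 0 0 1.32;-1 0 0 0 1.44;-1 0 0 0 1.56;-1 0 0 0 1.689;-1 0 0 0 1.689;-1 0 0 0 1.689;-1 0 0 0 1.689"

```text
time: 19.17
tool_pos: [0.565, 0.028, 0.2017]
ee_rot: [3.141, 0.0, -0.284]
wrist_force: [0.8, -0.0, 0.5]
width: 0.094
```

```bash
python3 go.py .5653 .0275 .090 -16.3
```

```text
t 19.17 pos [0.565  0.028  0.2017] rpy [ 3.141  0.    -0.284] F [ 0.8 -0.   0.5] w 0.094 q [-0.05  0.12  1.34 -0.    1.68  1.8 ]
shift cm [ 0.05  0.04 11.17] turn 0.001
```

Emit:
servo_tool --series "-1 0 0 3 0;-1 0 0 6 0;-1 0 0 9 0;-1 0 0 10.5 0;-1 0 0 11 0;-1 0 0 11 0;-1 0 0 11 0;1 0 0 11 0;1 0 0 11 0;1 0 0 11 0;1 0 0 11 0;1 0 0 11 0;1 0 0 11 0;1 0 0 11 0;1 0 0 11 0;1 0 0 11 0;1 0 0 11 0;1 0 0 11 0;1 0 0 11 0;1 0 0 11 0"

```text
time: 20.83
tool_pos: [0.565, 0.0277, 0.0919]
ee_rot: [3.141, 0.0, -0.287]
wrist_force: [-0.6, -1.2, 0.4]
width: 0.0397
```

Emit:
servo_tool --series "1 0 0 -1 0;1 0 0 -2 0;1 0 0 -3 0;1 0 0 -4 0;1 0 0 -5 0;1 0 0 -6 0;1 0 0 -7.5 0;1 0 0 -9.5 0;1 0 0 -9.5 0;1 0 0 -9.5 0;1 0 0 -9.5 0"

```text
time: 21.75
tool_pos: [0.5648, 0.028, 0.1863]
ee_rot: [3.141, 0.001, -0.287]
wrist_force: [0.5, -0.2, -4.1]
width: 0.0394
```

```bash
python3 - <<'E'
import numpy as np
a=np.radians(10.4);e=np.array([np.cos(a),np.sin(a)])
for s in (-.105,-.1,-.05,-.15): print(s,np.array([.510,-.350])+s*e)
E
python3 go.py .4067 -.369 .187 10.4
```

```text
-0.105 [ 0.406725   -0.36895451]
-0.1 [ 0.41164285 -0.36805191]
-0.05 [ 0.46082143 -0.35902596]
-0.15 [ 0.36246428 -0.37707787]
t 21.75 pos [0.5648 0.028  0.1863] rpy [ 3.141e+00  1.000e-03 -2.870e-01] F [ 0.5 -0.2 -4.1] w 0.0394 q [-0.05  0.13  1.37 -0.    1.65  1.81]
shift cm [-3.91 42.55 -0.05] turn -0.469
```

Emit:
servo_tool --series "1 -0.2 2 0 -0.05;1 -0.5 5 0 -0.1;1 -0.8 9 0 -0.2;1 -1.2 13 0 -0.3;1 -1.6 17 0 -0.4;1 -1.9 21 0 -0.469;1 -2.3 25 0 -0.469;1 -2.7 29 0 -0.469;1 -3 33 0 -0.469;1 -3.4 37 0 -0.469;1 -3.7 40 0 -0.469;1 -3.8 41.5 0 -0.469;1 -3.9 42.5 0 -0.469;1 -3.9 42.5 0 -0.469;1 -3.9 42.5 0 -0.469;1 -3.9 42.5 0 -0.469;1 -3.9 42.5 0 -0.469;1 -3.9 42.5 0 -0.469"

```text
time: 23.25
tool_pos: [0.4081, -0.3673, 0.1872]
ee_rot: [3.142, -0.0, 0.184]
wrist_force: [-0.1, -1.0, -5.2]
width: 0.04
```

```bash
python3 go.py .4067 -.369 .013 10.4
```

```text
t 23.25 pos [ 0.4081 -0.3673  0.1872] rpy [ 3.142 -0.     0.184] F [-0.1 -1.  -5.2] w 0.04 q [-0.84  0.09  1.4   0.    1.65  0.55]
shift cm [-0.17  0.14 17.42] turn 0.002
```

Emit:
servo_tool --series "1 -0.1 0.1 3 0;1 -0.1 0.1 7 0;1 -0.1 0.1 11 0;1 -0.1 0.1 14 0;1 -0.1 0.1 16 0;1 -0.1 0.1 16.8 0;1 -0.1 0.1 17.1 0;1 -0.1 0.1 17.1 0;1 -0.1 0.1 17.1 0;1 -0.1 0.1 17.1 0;1 -0.1 0.1 17.1 0"

```text
time: 24.17
tool_pos: [0.4076, -0.3709, 0.0181]
ee_rot: [3.138, -0.002, 0.182]
wrist_force: [0.8, -0.1, -4.3]
width: 0.0399
```

```bash
python3 go.py .4608 -.359 .011 10.4; python3 - <<'E'
from h import *
S,D=snapshot('side'); T,Dt=snapshot('top')
save('c5',np.hstack([cv2.resize(S[330:470,290:470],(514,400)),cv2.resize(T[190:330,410:500],(257,400))]))
P=cloud('side',D); a=np.radians(10.4); e=np.array([np.cos(a),np.sin(a)]); f=np.array([-e[1],e[0]]); q=P[...,:2]-np.array([.510,-.350]); X=q@e;Y=q@f
m=(P[...,2]>.029)&(P[...,2]<.039)&(abs(Y)<.03)&(X<-.01)&(X>-.2)
for x0 in (-.19,-.17,-.15,-.05,-.035): 
  mm=m&(X>x0)&(X<x0+.02); print(x0,mm.sum(),np.percentile(Y[mm],[3,50,97]).round(4),np.median(P[mm][:,2]).round(4)) if mm.sum() else 0
E
```

```text
t 24.17 pos [ 0.4076 -0.3709  0.0181] rpy [ 3.138e+00 -2.000e-03  1.820e-01] F [ 0.8 -0.1 -4.3] w 0.0399 q [-0.84  0.2   1.63 -0.    1.31  0.55]
shift cm [ 5.44 -0.21  0.72] turn 0.0
-0.19 370 [-0.0214 -0.003   0.0182] 0.0363
-0.17 334 [-0.0217 -0.0047  0.0172] 0.0365
-0.15 325 [-0.0216 -0.004   0.0176] 0.0365
-0.035 3 [-0.0205 -0.0202 -0.0197] 0.0333
```

View pics/c5.png

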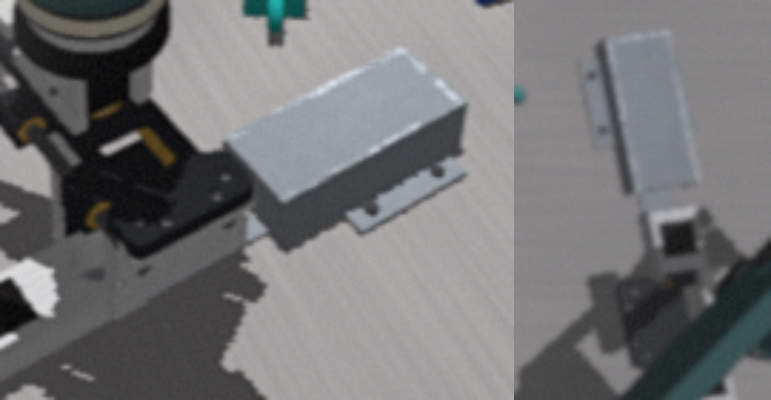

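The side and top crops show the bar held in line just before the sleeve mouth (top, nose about (680,212) in the crop), about 2 mm off to one side. I correct, lower and slide the nose in.

Emit:
servo_tool --series "1 0 -0.2 0.4 0;1 0 -0.2 0.45 0;1 0 -0.2 0.45 0;1 0 -0.2 0.45 0;1 1 -0.2 0.45 0;1 2 -0.2 0.45 0;1 3 -0.2 0.45 0;1 4 -0.2 0.45 0;1 5 -0.2 0.45 0;1 5.4 -0.2 0.45 0;1 5.4 -0.2 0.45 0;1 5.4 -0.2 0.5 0;1 5.4 -0.2 0.55 0;1 5.4 -0.2 0.55 0"

```text
time: 25.43
tool_pos: [0.4587, -0.358, 0.0102]
ee_rot: [-3.141, 0.001, 0.181]
wrist_force: [-0.1, -0.1, -2.6]
width: 0.0397
```

Emit:
servo_tool --series "1 0 0 0.1 0;1 0 0 0.1 0;1 0 0 0.1 0;-1 0 0 0.1 0;-1 0 0 0.1 0;-1 0 0 0.1 0;-1 0 0 0.1 0;-1 0 0 0.1 0;-1 0 0 0.1 0;-1 0 0 0.1 0;-1 0 0 0.1 0;-1 0 0 0.1 0;-1 0 0 -2 0;-1 0 0 -5 0;-1 0 0 -9 0;-1 0 0 -9 0;-1 0 0 -9 0"

```text
time: 26.85
tool_pos: [0.461, -0.3596, 0.1043]
ee_rot: [3.135, -0.004, 0.182]
wrist_force: [-0.1, -0.1, -0.2]
width: 0.0939
```

```bash
cat > bar.py <<'E'
from h import *
S,D=snapshot('side'); T,Dt=snapshot('top')
a=np.radians(10.4); e=np.array([np.cos(a),np.sin(a)]); f=np.array([-e[1],e[0]])
for n,d in (('side',D),('top',Dt)):
  P=cloud(n,d); q=P[...,:2]-np.array([.510,-.350]); X=q@e;Y=q@f
  m=(P[...,2]>.022)&(P[...,2]<.036)&(abs(Y)<.03)&(X<-.005)&(X>-.2)
  if m.sum()<20: continue
  print(n,m.sum(),'X',np.percentile(X[m],[1,99]).round(4),'z',np.median(P[m][:,2]).round(4))
  for x0 in np.arange(-.16,0,.02):
    mm=m&(X>x0)&(X<x0+.02)
    if mm.sum()>10: print(' ',round(x0+.01,2),mm.sum(),np.percentile(Y[mm],[3,97]).round(4))
E
python3 bar.py; python3 go.py .362 -.377 .102 10.4
```

```text
side 1782 X [-0.1367 -0.0076] z 0.0284
  -0.13 308 [-0.0183  0.0211]
  -0.11 310 [-0.0186  0.0201]
  -0.09 304 [-0.0184  0.0211]
  -0.07 268 [-0.0185  0.0207]
  -0.05 154 [-0.0186  0.022 ]
  -0.03 282 [-0.0181  0.0209]
  -0.01 156 [-0.018   0.0213]
top 40 X [-0.1344 -0.0053] z 0.0298
  -0.13 12 [-0.0187 -0.0077]
  -0.01 28 [-0.0181  0.0183]
t 26.95 pos [ 0.4589 -0.3577  0.0998] rpy [-3.141e+00  1.000e-03  1.820e-01] F [-1.2 -0.2  0.5] w 0.0939 q [-0.76  0.2   1.45 -0.    1.49  0.63]
shift cm [-9.88  0.15 -0.21] turn 0.0
```

The bar is released in line (Y offset 1 mm, flat, top at 28 mm, nose about 33 mm inside). Next I close the fingers behind the tail and push.

Emit:
servo_tool --series "1 -4 0 0 0;1 -8 0 0 0;1 -12 0.1 0 0;1 -13 0.1 0 0;1 -13 0.1 0 0;1 -13 0.1 0 0;1 -13 0.1 0 0;1 -13 0.1 0 0;1 -13 0.1 3 0;1 -13 0.1 6 0;1 -13 0.1 8 0;1 -13 0.1 8.6 0;1 -13 0.1 8.6 0;1 -13 0.1 8.6 0;1 -13 0.1 8.6 0"

```text
time: 28.2
tool_pos: [0.3329, -0.3837, 0.0163]
ee_rot: [3.138, -0.001, 0.182]
wrist_force: [1.5, -0.8, 0.5]
width: 0.0006
```

```bash
python3 go.py .4658 -.358 .013 10.4
```

```text
t 28.2 pos [ 0.3329 -0.3837  0.0163] rpy [ 3.138e+00 -1.000e-03  1.820e-01] F [ 1.5 -0.8  0.5] w 0.0006 q [-0.97  0.11  1.73  0.    1.29  0.42]
shift cm [13.53 -0.11  0.35] turn 0.001
```

Emit:
servo_tool --series "1 1.5 -0.1 0.2 0;1 3 -0.15 0.2 0;1 3.7 -0.15 0.2 0;1 4.4 -0.15 0.2 0;1 5.1 -0.15 0.2 0;1 5.8 -0.15 0.2 0;1 6.5 -0.15 0.2 0;1 7.2 -0.15 0.2 0;1 7.9 -0.15 0.2 0;1 8.6 -0.15 0.2 0;1 9.3 -0.15 0.2 0;1 10 -0.15 0.2 0;1 10.6 -0.15 0.2 0;1 11.2 -0.15 0.2 0;1 11.7 -0.15 0.2 0;1 12 -0.15 0.2 0;1 12.2 -0.15 0.2 0;1 12.2 -0.15 0.2 0;1 12.2 -0.15 0.2 0"

```text
time: 29.78
tool_pos: [0.452, -0.3587, 0.0123]
ee_rot: [-3.141, -0.001, 0.182]
wrist_force: [-1.6, -0.2, 1.3]
width: 0.0005
```

```bash
python3 go.py .4618 -.359 .013 10.4; python3 bar.py
```

```text
t 29.78 pos [ 0.452  -0.3587  0.0123] rpy [-3.141e+00 -1.000e-03  1.820e-01] F [-1.6 -0.2  1.3] w 0.0005 q [-0.77  0.26  1.57  0.    1.32  0.62]
shift cm [ 0.96  0.21 -0.07] turn 0.0
side 123 X [-0.0686 -0.0406] z 0.0287
  -0.07 77 [-0.01    0.0138]
  -0.05 45 [-0.0112 -0.0022]
top 135 X [-0.0261 -0.0052] z 0.0295
  -0.03 28 [-0.0002  0.022 ]
  -0.01 107 [-0.0155  0.0226]
```

Emit:
servo_tool --series "1 0.2 0.1 0 0;1 0.4 0.1 0 0;1 0.6 0.1 0 0;1 0.7 0.1 0 0;1 0.7 0.1 0 0;1 0.7 0.1 0 0"

```text
time: 30.38
tool_pos: [0.4586, -0.3586, 0.0122]
ee_rot: [-3.142, -0.0, 0.182]
wrist_force: [-1.2, -0.0, -1.0]
width: 0.0003
```

Emit:
servo_tool --series "1 0.15 0 0 0;1 0.3 0 0 0;1 0.4 0 0 0;1 0.4 0 0 0;1 0.4 0 0 0"

```text
time: 30.8
tool_pos: [0.4599, -0.3583, 0.0123]
ee_rot: [-3.141, 0.005, 0.182]
wrist_force: [-8.8, -0.7, 2.3]
width: 0.0006
```

Emit:
servo_tool --series "1 0.2 0 0 0;1 0.2 0 0 0;1 0.2 0 0 0"

```text
time: 31.05
tool_pos: [0.4599, -0.3583, 0.0123]
ee_rot: [-3.14, 0.009, 0.181]
wrist_force: [-13.7, -2.2, 5.9]
width: 0.0004
```

At the stop: force rises and there is no further travel. I back off, lift, and check.

Emit:
servo_tool --series "1 -0.8 0 0 0;1 -2.5 0 0 0;1 -5 0 0 0;1 -8 0 -2 0;1 -8 0 -6 0;1 -8 0 -10 0;1 -8 4 -14 0;1 -8 8 -14 0;1 -8 12 -14 0;1 -8 12 -14 0;1 -8 12 -14 0"

```text
time: 31.97
tool_pos: [0.4078, -0.4923, 0.1515]
ee_rot: [3.141, -0.001, 0.18]
wrist_force: [0.4, 1.1, -2.0]
width: 0.0004
```

```bash
python3 bar.py; python3 go.py .362 -.377 .102 10.4; python3 - <<'E'
from h import *
S,D=snapshot('side'); T,Dt=snapshot('top')
save('c6',np.hstack([cv2.resize(S[170:450,200:500],(428,400)),cv2.resize(T[190:310,410:500],(300,400))]))
P=cloud('top',Dt)
for n,c in (('washer',(.5906,.333)),('nut',(.496,.359))):
  Q=P[np.hypot(P[...,0]-c[0],P[...,1]-c[1])<.03]; print(n,np.percentile(Q[:,2],[50,95]))
E
```

```text
top 240 X [-0.039  -0.0053] z 0.0292
  -0.03 136 [-0.0182  0.0216]
  -0.01 104 [-0.0181  0.021 ]
t 32.07 pos [ 0.4076 -0.4892  0.1517] rpy [-3.14e+00 -1.00e-03  1.82e-01] F [0.  0.2 0.4] w 0.0003 q [-0.97  0.3   1.23  0.    1.61  0.42]
shift cm [ -2.45 -11.85   4.99] turn 0.0
washer [0.01475829 0.0198493 ]
nut [0.02067291 0.03365389]
```

View pics/c6.png

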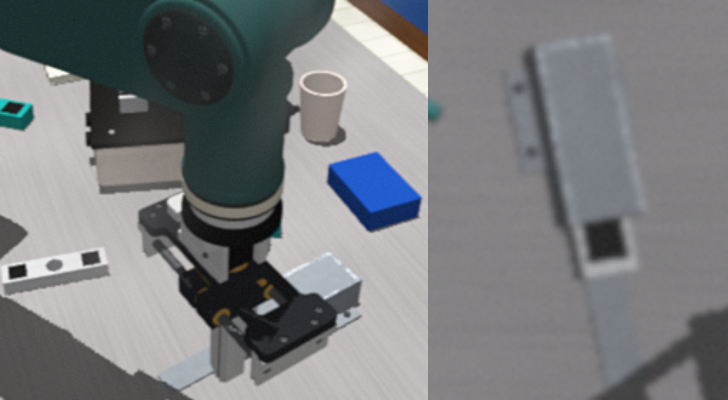

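The bar's tail sticks out about 40 mm (top crop, around (605,245)), centred and flat. The bystanders in view, the beaker and the slide box, are untouched. I hand in.

```bash
python3 -c "
from bench import robot
print(robot.close_job(), robot.get_obs()['time'])"
```

```text
the job is handed in; nothing more can be done
the job is handed in; nothing more can be done
```

The shaker is stripped and the job is handed in, at about 32 s on the robot's clock out of the 72 s allowed.

- **Nut:** I turned it about 55° and set it in the tray. The depth image puts its top about 34 mm above the bench, near the 36 mm expected for lying flat on the tray floor.
- **Washer:** It lies beside the nut, not on it. Its top is about 16 mm above the bench and its tilt is about 0.01 rad.
- **Bar:** I set it down in line on the strip with its nose in the opening, let go, then pushed it by the tail with closed fingers. At about 14 N it would not move further. The tail then stuck out about 39–40 mm (40 mm is home), about 1.5 mm off the centre line, with the top at 29 mm, so it is flat.
- **Bystanders:** The beaker and the slide box stood in place in the last picture. The bottle was out of that view; it stood upright in the earlier pictures and the arm never went near it.

One disagreement: the nut looked turned about 0.96 rad clockwise from the shaker's x axis, while the text said counter-clockwise. I trusted the images, and the nut lifted off freely. The hand-in gave no verdict.

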